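Open the pressure cooker and serve the steamed potatoes

ROBOT

A 6-joint arm with a two-finger parallel gripper is mounted at the origin on the work surface. World frame = base frame: x ahead of the robot, y to its left, z up, the work surface at z = 0. Lengths are in m, angles in degrees, forces in N, time in s.
With the tool pointing down it reaches from about 0.35 to 1 m from the base axis. Payload 7.1 kg.
Tool frame: the origin (TCP) lies between the finger pads; the fingertips stand 14 mm ahead of it and the grasp point (between the pads) lies 5 mm behind it (manip.tip_extent is the distance from the TCP to the fingertips, in m); z points along the fingers, y is the line along which they close (so a half turn about z gives the same grasp; the last joint's range is limited). The gripper opens to 85 mm and grips with 20 to 120 N. Pads are 22 mm wide; open, the fingers measure 114 mm over their backs; the gripper's body (76 mm by 85 mm) begins 54 mm behind the grasp point. The pads swing forward as they close: fully open they stand 13 mm farther back than shut.
Start: joints at [65.26, 24.242, 93.386, -0, 62.372, -1.089], TCP at [0.251, 0.572, 0.222] pointing down, gripper open.
Joint ranges: [-172.04, 172.04], [-51.8, 120.97], [4.93, 147.93], [-75.15, 255.16], [6.16, 154.13], [-145.62, 145.62]. Speed limits (degrees/s): [136.94, 136.94, 172.46, 180, 180, 180].

INTERFACE

Orientations are given as [roll, pitch, yaw] about the fixed x, y, z axes, in that order (R = Rz(yaw) Ry(pitch) Rx(roll)).
In Python, from bench import observe, camera, manip gives the robot as it stands.
- The arm moves only by the shell command python3 -m jog 'ROWS'. ROWS is a JSON object of lists of equal length, an entry for each row: "hand": the opening, from -1 (shut) to 1 (fully open); "xyz": the shift along the tool's x, y, z as a fraction of full scale, a list of three; "twist": the turn, a rotation vector about the tool's x, y, z as a fraction of full scale, a list of three. In form: {"hand": [hand, ...], "xyz": [[tx, ty, tz], ...], "twist": [[wx, wy, wz], ...]}. A call has 1 to 20 rows; each row shifts and turns the commanded pose from where the row before left it, along the tool's axes as they then stand; what a row does not reach is not made up. Full scale, the value 1, is 0.75 m for a shift and 45 degrees for a turn. A row lasts 1/10 s, in which the tool goes at most 50 mm and 8.59 degrees, less where a joint would pass 70% of its speed; a pose out of reach is approached as far as the arm can. A call with a number of a shift or a turn outside -1 to 1 is refused whole. A call with a gripper value outside its range is refused whole. The fingers move at their own pace and stop on an object; the grip force is fixed at half the most. Time passes only in rows, so rows that do not move let the fingers close. It gives the time, the measured TCP pose, the force, the opening and the grip force at its end, in the units of the state.
- observe(): the state, without advancing time (a new reading comes with each control period).
- camera(name): name is "scene" or "side" or "wrist"; returns a dict with "frame" (384x512x3 uint8, blue, green, red), "vertical_fov" (degrees; the focal length in pixels is half the picture's height over the tangent of half this angle, whatever the lens; pixels are square), "cx", "cy" (the principal point, pixels), "distortion" ([k1, k2, p1, p2, k3] as OpenCV has them; the pictures are not rectified), "R" (3x3) and "t" (3): a world point X has camera coordinates R X + t; the wrist camera has in their place "mount" (4x4, takes a point from camera to tool coordinates, whose origin is the TCP and whose axes are the flange's). Camera axes: x right, y down, z forward; pixel columns grow to the right and rows downward; lengths in m; the calibration is good to about 2 mm. A picture is of the moment at which its call begins: read the wrist's pose just before it. There is no depth.
- manip.finish_job(): hands the job in; it is judged then, once.
The state is a dict: "time": time; "qpos": joint angles; "joint_velocities": joint speeds; "effort": joint torques, N m; "ee_pos": TCP position; "orientation": TCP orientation; "wrist_force": force on the tool from outside, world axes, zero at the start; "torque": the same for the moment, N m; "gripper_width": opening from 0.0 (shut) to 1.0 (fully open); "grasp_force": force on a finger pad.
Only numpy, scipy, OpenCV 4.12 (cv2) and the standard library are available. Lean on these libraries where they do the work, as an engineer would, in place of code of your own. Each camera call takes 0.05 s, during which the arm holds its last target. There are 200 camera calls.

TASK

The pressure is off: draw the red safety slide on the pressure cooker's lid handle fully back before anything else, then turn the lid anticlockwise, still down on the pot, until it is clear of the lugs, lift it off and lay it gently, right way up, in the middle of the woven placemat. Then lift the steamer basket out by its green grip and stand it gently in the middle of the wooden board with all the potatoes still in it. Leave the other things on the worktop where they are.

Things in the scene. Friction and masses are not known exactly. Their poses are not given: they have to be found in the camera images.
- cooker: steel pressure cooker, fixed on a hob 4 mm thick, 480 (x) x 290 mm, mid x 0.66 y 0. Origin: centre of its underside, z up. Pot 220 mm wide, 210 inside, inner floor z 8 mm, rim 118. Black handle along own -x, 112 to 256 mm out, 28 wide, z 74 to 98; two steel cheeks on it up to z 114, 136 to 148 mm out, take the slide's bolt. Loop handle at +x reaches 166 mm out, 88 wide
- lid: loose steel lid, 0.6 to 0.9 kg, 248 mm wide. Origin: on its axis, level with the underside of its three claws, on which it stands when set down; z up. Closed: axes as the cooker's, origin 102 mm above the cooker's; the claws lie under lugs of the pot rim. Turned anticlockwise from above (+yaw) by 0.45 to 1.6 rad, best 0.7, it lifts straight off; it does not turn the other way
- catch (a joint): safety slide on the lid's handle, m: 0 = home, its bolt between the cheeks of the pot's handle, so that the lid cannot turn; 0.018 = drawn fully back, away from the pot along the handle (the lid's -x); the bolt is free from about 0.011. Moves at about 2.5 N and stays where it is left
- catch_grip (a point): in the red slide, on the handle's middle line, 6 mm below the slide's top; moves with it, axes as the lid's. The slide rides astride the handle: 30 mm along it, 34 across, z 26 to 48 mm in the lid's frame, centre 150 mm from the lid's axis when home. Pinch it across the handle, or push it
- lid_knob (a point): middle of the round black knob at the lid's centre, 60 mm above the lid's origin; knob 44 mm wide, 24 high, its underside 14 mm above the domed lid. The lid balances about 25 mm from here towards the long handle: fingers closing along the handle carry it more level
- lid_handle (a point): point inside the lid's long black handle, 215 mm from the axis along the lid's -x, 25 mm above its origin. The handle runs 112 to 262 mm out, 28 mm wide, z 14 to 36 mm in the lid's frame; closed, it lies right above the pot's handle. A steel valve, top at 50 mm, stands at the lid's y +66 mm
- basket: loose steamer basket, 0.25 kg, inside the cooker on three feet; 176 mm wide at the rim, rim at 57 mm, floor at 15 mm. Origin: centre of the underside of the feet. It holds three loose potatoes
- basket_grip (a point): middle of the green grip on the basket's central post, 91 mm above the basket's origin: 36 mm long along the basket's own x, 14 mm thick along its y, 26 mm high. In the cooker its top is 6 mm below the pot rim
- potato0_center (a point): centre of a potato, 55 mm long, 42 mm thick, 60 g, lying loose in the basket
- potato1_center (a point): centre of a potato, 55 mm long, 42 mm thick, 60 g, lying loose in the basket
- potato2_center (a point): centre of a potato, 55 mm long, 42 mm thick, 60 g, lying loose in the basket
- placemat: round woven placemat, 280 mm wide, 6 mm thick, fast to the worktop. Origin: centre of its underside (z = 0). It lies on the left or the right of the hob. Fixed and not listed: toaster 182 mm high on the left (x 0.33 to 0.63, y from 0.57), fruit bowl behind it (x from 0.70, y from 0.48); spoon crock and knife block up to 300 mm high on the right (x 0.34 to 0.65, y below -0.56); spice jars at x 0.90
- board: wooden board, 240 (its x) x 280 (its y) x 18 mm, fast to the worktop, on the other side. Origin: centre of its underside (z = 0)
- moka: octagonal stove-top coffee maker in steel, 96 mm wide, 171 mm high, black side handle reaching 82 mm from its axis along its own +x, loose; origin at the centre of its underside. Leave it alone
- pepper_mill: dark wooden mill, 56 mm wide, 182 mm high, loose; origin at the centre of its underside. Leave it alone
- salt_mill: paler wooden mill, 56 mm wide, 182 mm high, loose; origin at the centre of its underside. Leave it alone
- oil_bottle: green glass oil bottle, 62 mm wide, 200 mm high, loose; origin at the centre of its underside. Leave it alone
- mug: low white mug, 72 mm wide, 68 mm high, its handle reaching about 70 mm from its axis along its own +y, loose; origin at the centre of its underside. Leave it alone
- garlic: garlic bulb, 58 mm wide, 59 mm high, loose; origin at the centre of its underside. Leave it alone
- bowl: small dark ramekin bowl, 76 mm wide, 42 mm high, loose; origin at the centre of its underside. Leave it alone

How it is judged (in metres and radians):
On the way, in this order (a step that is already met when the one before it is completed fails the run):
1. the safety slide is drawn back at least 14 mm, with the lid still closed (value of joint catch above 0.014 m and y of lid_handle in the frame of cooker above -0.03 m and z of lid in the frame of cooker below 0.106 m), for 0.1 s.
2. the lid is turned anticlockwise clear of the lugs (at least 0.36 rad) while it is still down on the pot (y of lid_handle in the frame of cooker below -0.075 m and z of lid in the frame of cooker between 0.098 and 0.11 m), for 0.05 s.
3. the lid lies right way up in the middle of the placemat (within 40 mm), at rest and let go, with the basket still in the cooker (horizontal distance between lid and placemat below 0.04 m and height (world z) of lid between 0 and 0.012 m and angle between lid's own z axis and vertical below 0.06 rad and linear speed of lid below 0.03 m/s and contact force between the fingers and lid below 1 N and horizontal distance between basket and cooker below 0.06 m), for 0.2 s.
At the end, for the whole second after the job is handed in: The lid rests right way up on the placemat, centre within 40 mm of the mat's, tilt under 0.06 rad; the basket stands upright on the board, centre within 40 mm of the board's, tilt under 0.06 rad, all three potatoes in it; all at rest and released (horizontal distance between lid and placemat below 0.04 m and height (world z) of lid between 0 and 0.012 m and angle between each of lid, basket's own z axis and vertical below 0.06 rad and linear speed of each of lid, basket below 0.03 m/s and horizontal distance between basket and board below 0.04 m and height (world z) of basket between 0.012 and 0.024 m and horizontal distance between each of potato0_center, potato1_center, potato2_center and basket below 0.085 m and height (world z) of each of potato0_center, potato1_center, potato2_center below 0.1 m); the robot touches nothing.
It fails at once if the coffee maker, a mill, the bottle, mug, garlic or bowl is shifted more than 25 mm or knocked over (distance of any of moka, pepper_mill, salt_mill, oil_bottle, mug, garlic, bowl from where it was at the start of the episode above 0.025 m or angle between any of moka, pepper_mill, salt_mill, oil_bottle, mug, garlic, bowl's own z axis and vertical above 0.5 rad).
It fails at once if the lid is dropped or slammed down (faster than 0.4 m/s just above the placemat) (linear speed of lid above 0.4 m/s and height (world z) of lid below 0.03 m and horizontal distance between lid and placemat below 0.1 m).
It fails at once if the basket is dropped or slammed down (faster than 0.4 m/s just above the board) (linear speed of basket above 0.4 m/s and height (world z) of basket below 0.042 m and horizontal distance between basket and board below 0.1 m).
It also fails if it takes over 72 s, if anything falls off the work surface, if the arm or the gripper's body presses on something with over 40 N, if the wrist force passes 120 N, or if a joint passes its speed limit or range.

## Working session

There is one attempt and no reset: what is moved stays moved. The work goes in short steps, Python scripts to look and compute and a shell command to move; the robot and the scene stay as the last step left them, time stands still between calls to the robot, and variables do not carry over. Pictures are saved under pics/ and viewed, at most 14 in all, crops included, and the job is handed in when it is done.

```bash
ls; mkdir -p pics
python3 - <<'E'
from bench import observe,camera,manip
import cv2,json
print(observe()); 
for n in ("scene","side"):
    c=camera(n); cv2.imwrite(f"pics/{n}0.png",c["frame"]); print(n,{k:v for k,v in c.items() if k!="frame"})
c=camera("wrist"); print({k:v for k,v in c.items() if k!="frame"})
a=cv2.imread("pics/scene0.png");b=cv2.imread("pics/side0.png")
E
```

```text
pics
{'time': 0.0, 'qpos': array([ 6.52589960e+01,  2.42845950e+01,  9.34348167e+01,  1.24969420e-03,
        6.23712433e+01, -1.08593003e+00]), 'joint_velocities': array([ 0.03804465, -0.04765087,  0.01221133, -0.05091988,  0.04838816,
       -0.03737663]), 'effort': array([ 7.04604772e-04, -5.57392359e+01, -2.81743705e+01,  1.91027611e-04,
        7.24365513e-03,  9.56008478e-06]), 'ee_pos': array([0.25046624, 0.57197575, 0.22162071]), 'orientation': array([-1.79909382e+02, -2.82416080e-03,  1.56344343e+02]), 'wrist_force': array([ 0.17346263,  0.95620462, -0.06432659]), 'torque': array([ 0.03851134, -0.04948745,  0.02382554]), 'grasp_force': 0.0, 'gripper_width': 1.0055721888423887}
scene {'vertical_fov': 55.652629050924396, 'cx': 250.735888643025, 'cy': 191.37141505702877, 'distortion': array([-0.05255162,  0.        ,  0.        ,  0.        ,  0.        ]), 'R': array([[-0.18855452,  0.98203078, -0.00792072],
       [ 0.51787569,  0.09257527, -0.850432  ],
       [-0.83441714, -0.16445475, -0.52602535]]), 't': array([ 0.08283762, -0.14203499,  1.44793805])}
side {'vertical_fov'
[... 227 characters left out ...]
      [-4.77575516e-02, -6.10815389e-01, -7.90331435e-01],
       [ 6.26211231e-02,  7.87846915e-01, -6.12679225e-01]]), 't': array([-0.52101974,  0.13769452,  1.0489133 ])}
{'vertical_fov': 58.15753702302453, 'cx': 255.19177923169622, 'cy': 198.03752573841328, 'distortion': array([-0.05253279,  0.        ,  0.        ,  0.        ,  0.        ]), 'mount': array([[ 1.02113502e-03, -9.58484753e-01, -2.85141957e-01,
         7.30565111e-02],
       [ 9.99999472e-01,  1.01270918e-03,  1.76993145e-04,
         1.20419282e-04],
       [ 1.19120647e-04, -2.85141988e-01,  9.58485280e-01,
        -1.53246827e-01],
       [ 0.00000000e+00,  0.00000000e+00,  0.00000000e+00,
         1.00000000e+00]])}
```

View pics/scene0.png

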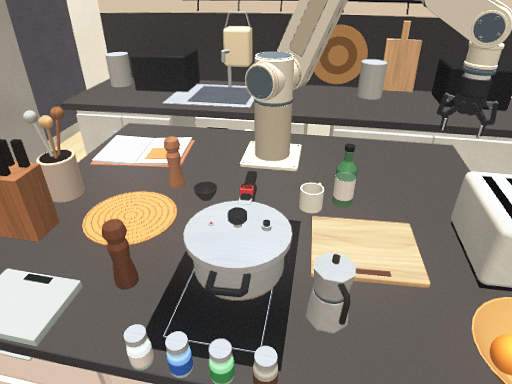

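View pics/side0.png

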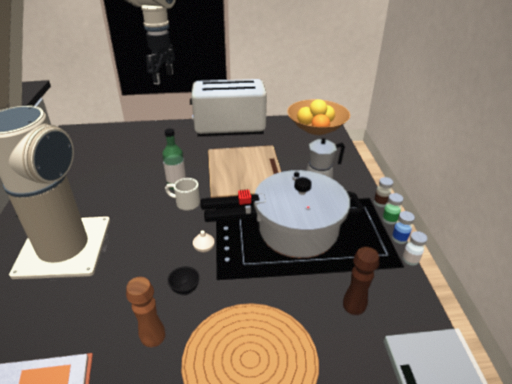

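The scene view (looking towards the robot) shows the cooker in the middle with the knob at (237,216) and the red slide at (248,190). The placemat (130,217) is on the robot's right and the board (365,248) on its left. The side view shows the knob at (303,184), slide (245,196), mat (251,358) and board (244,172).

```bash
cat > h.py <<'E'
import numpy as np,cv2
from bench import observe,camera,manip
from scipy.spatial.transform import Rotation as Ro
def tool(s=None):
    s=s or observe(); T=np.eye(4); T[:3,:3]=Ro.from_euler('xyz',s['orientation'],degrees=True).as_matrix(); T[:3,3]=s['ee_pos']; return T
def cam(n):
    T=tool(); c=camera(n)
    if n=='wrist':
        M=T@c['mount']; c['R']=M[:3,:3].T; c['t']=-c['R']@M[:3,3]
    f=192/np.tan(np.radians(c['vertical_fov']/2))
    c['K']=np.array([[f,0,c['cx']],[0,f,c['cy']],[0,0,1]]); return c
def ray(c,p):
    p=np.asarray(p,float).reshape(-1,1,2)
    u=cv2.undistortPoints(p,c['K'],c['distortion']).reshape(-1,2)
    d=np.c_[u,np.ones(len(u))]@c['R']; return -c['R'].T@c['t'],d/np.linalg.norm(d,axis=1)[:,None]
def plane(c,p,z):
    o,d=ray(c,p); return o+d*((z-o[2])/d[:,2])[:,None]
def tri(obs):
    A=np.zeros((3,3));b=np.zeros(3);L=[]
    for c,p in obs:
        o,d=ray(c,p);P=np.eye(3)-np.outer(d[0],d[0]);A+=P;b+=P@o;L.append((o,d[0]))
    x=np.linalg.solve(A,b); return x,max(np.linalg.norm(np.cross(x-o,d)) for o,d in L)
def proj(c,X):
    return cv2.projectPoints(np.asarray(X,float).reshape(-1,3),cv2.Rodrigues(c['R'])[0],c['t'],c['K'],c['distortion'])[0].reshape(-1,2)
def blobs(c,lo,hi,amin=15,roi=None):
    h=cv2.cvtColor(c['frame'],cv2.COLOR_BGR2HSV); m=cv2.inRange(h,np.array(lo),np.array(hi))
    if lo[0]<0: m=cv2.inRange(h,np.array([0]+list(lo[1:])),np.array(hi))|cv2.inRange(h,np.array([180+lo[0]]+list(lo[1:])),np.array([180]+list(hi[1:])))
    if roi:
        k=np.zeros_like(m);k[roi[1]:roi[3],roi[0]:roi[2]]=1;m*=k
    n,l,s,ce=cv2.connectedComponentsWithStats(m); r=[(int(s[i,4]),ce[i].round(1),s[i,:4],l==i) for i in range(1,n) if s[i,4]>=amin]
    return sorted(r,key=lambda x:-x[0])
E
python3 - <<'E'
from h import *
s,d=cam('scene'),cam('side')
for n,c,r,k,mat,bd in(('scene',s,(225,170,270,205),(222,204,252,228),(80,185,180,245),(300,210,430,290)),('side',d,(225,180,265,210),(290,170,318,195),(180,300,320,384),(200,140,290,195))):
    print(n,'red',[b[:3] for b in blobs(c,(-8,150,90),(8,255,255),8,r)][:3])
    print('knob',[b[:3] for b in blobs(c,(0,0,0),(180,255,60),8,k)][:3])
    b=blobs(c,(8,90,100),(25,255,255),30,mat)[0]; print('mat',b[:3]); m=b[3].astype(np.uint8)
    ct=max(cv2.findContours(m,0,cv2.CHAIN_APPROX_NONE)[0],key=len).reshape(-1,2)
    for z in(.0,.006,):
        P=plane(c,ct,z)[:,:2]; (x,y),R=cv2.minEnclosingCircle(P.astype(np.float32)); print(z,x,y,R)
    b=blobs(c,(10,50,130),(25,170,255),30,bd)[0]; print('board',b[:3])
    ct=max(cv2.findContours(b[3].astype(np.uint8),0,cv2.CHAIN_APPROX_NONE)[0],key=len)
    P=plane(c,ct,.018)[:,:2].astype(np.float32); print(cv2.minAreaRect(P))
E
```

```text
scene red [(95, array([246.8, 189.9]), array([240, 185,  14,  11], dtype=int32))]
knob [(129, array([237.3, 215.7]), array([229, 208,  18,  16], dtype=int32))]
mat (3847, array([129.7, 217.5]), array([ 82, 191,  95,  54], dtype=int32))
0.0 0.4815770387649536 -0.3664276897907257 0.14457683265209198
0.006 0.48920688033103943 -0.3614112138748169 0.1432255655527115
board (5795, array([371.5, 248.6]), array([311, 216, 119,  72], dtype=int32))
((0.5270587205886841, 0.32047271728515625), (0.255481481552124, 0.2797256410121918), 2.024810791015625)
side red [(170, array([244.2, 196.4]), array([238, 190,  14,  14], dtype=int32))]
knob [(186, array([302.2, 184.4]), array([295, 178,  16,  14], dtype=int32)), (13, array([296.4, 174.4]), array([295, 173,   4,   4], dtype=int32))]
mat (9258, array([249.8, 348.3]), array([181, 303, 138,  81], dtype=int32))
0.0 0.48848506808280945 -0.3597942292690277 0.14248371124267578
0.006 0.48826009035110474 -0.3631742000579834 0.14134731888771057
board (2764, array([239.6, 168.2]), array([208, 145,  73,  50], dtype=int32))
((0.5205428600311279, 0.32102417945861816), (0.23998571932315826, 0.28470179438591003), 2.249037504196167)
```

Run:
```python
from h import *
s,d=cam('scene'),cam('side')
k,e=tri([(s,(237.3,215.7)),(d,(302.5,184.6))]);print('knob',k,e)
r,e=tri([(s,(246.8,190)),(d,(244.2,196.4))]);print('red',r,e, 'dir',np.degrees(np.arctan2(*(k-r)[[1,0]])),np.linalg.norm((k-r)[:2]))
for n,a,b in [('dark mill top',(116,227),(369,254)),('pale mill top',(172,142),(140,287)),('bowl',(206,191),(183,281)),('bottle top',(350,149),(170,133)),('moka knob',(336,259),(322,144)),('mug',(312,190),(187,186)),('garlic?',(200,230),(203,241))]:
    print(n,*tri([(s,a),(d,b)]))
print('garlic',plane(d,(203,241),.03))
```

```text
knob [0.65130022 0.01108407 0.16630487] 0.00042136007823898703
red [0.50183797 0.00271226 0.14319213] 9.554162028347145e-05 dir 3.2059499714522093 0.149696536882192
dark mill top [ 0.7435636  -0.23956935  0.16699461] 0.0034389385669750636
pale mill top [ 0.28347775 -0.28844329  0.16186634] 0.00034901647922920066
bowl [ 0.34430048 -0.16467864  0.02670619] 0.0006584868077195217
bottle top [0.29653735 0.26951313 0.18909647] 0.0007440835851993779
moka knob [0.75019646 0.22751685 0.15813716] 0.002601377059531284
mug [0.33983076 0.17070897 0.06313451] 0.0002805874434754734
garlic? [ 0.4411801  -0.10712346  0.02346433] 0.07355425782606448
garlic [[ 0.38930651 -0.03419094  0.03      ]]
```

```bash
python3 -m jog '{"hand":[1,1,1,1,1,1,1,1,1,1,1,1,1,1,1,1,1,1,1,1],"xyz":[[0,0,-0.06],[0,0,-0.06],[-0.0469,-0.0432,0],[-0.0469,-0.0432,0],[-0.0469,-0.0432,0],[-0.0469,-0.0432,0],[-0.0469,-0.0432,0],[-0.0469,-0.0432,0],[-0.0469,-0.0432,0],[-0.0469,-0.0432,0],[-0.0469,-0.0432,0],[-0.0469,-0.0432,0],[-0.0469,-0.0432,0],[-0.0469,-0.0432,0],[-0.0469,-0.0432,0],[0,0,0],[0,0,0],[0,0,0],[0,0,0],[0,0,0]],"twist":[[0,0,0],[0,0,0],[0,0,0],[0,0,0],[0,0,0],[0,0,0],[0,0,0],[0,0,0],[0,0,0],[0,0,0],[0,0,0],[0,0,0],[0,0,0],[0,0,0],[0,0,0],[0,0,-0.15],[0,0,-0.15],[0,0,-0.15],[0,0,-0.15],[0,0,0]]}'
python3 - <<'E'
from h import *
c=cam('wrist');cv2.imwrite('pics/w1.png',c['frame'])
for b in blobs(c,(-8,150,70),(8,255,255),30)[:3]: print(b[:3], plane(c,b[1],.15))
E
```

```text
time: 2.35
ee_pos: [0.5006, 0.0031, 0.3125]
orientation: [-180.0, 0.0, -176.6]
wrist_force: [-0.5, 0.2, 0.2]
gripper_width: 1.002
grasp_force: 0.0
(1151, array([253.2, 174.6]), array([235, 157,  38,  36], dtype=int32)) [[0.49873304 0.00150756 0.15      ]]
```

View pics/w1.png

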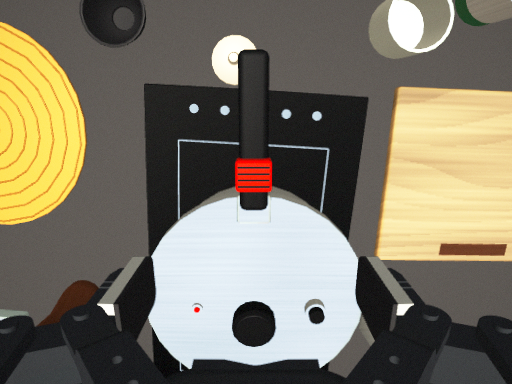

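The wrist view shows the red slide at (253,175), the knob at (254,322) and the handle running straight up the image. That agrees with the two-view position.

```bash
python3 -m jog '{"hand":[1,1,1,1,1,1,-1,-1,-1,-1,-1,-1,-1,-1],"xyz":[[0.002,-0.002,0.05],[0,0,0.05],[0,0,0.05],[0,0,0.04],[0,0,0.02],[0,0,0.0187],[0,0,0],[0,0,0],[0,0,0],[0,0,0],[0,0,0],[0,0,0],[0,0,0],[0,0,0]],"twist":[[0,0,0],[0,0,0],[0,0,0],[0,0,0],[0,0,0],[0,0,0],[0,0,0],[0,0,0],[0,0,0],[0,0,0],[0,0,0],[0,0,0],[0,0,0],[0,0,0]]}'
python3 - <<'E'
from h import *
s,d=cam('scene'),cam('side')
cv2.imwrite('pics/d2.png',np.hstack([cv2.resize(s['frame'][140:260,170:310],None,fx=2.8,fy=2.8),cv2.resize(d['frame'][140:260,190:330],None,fx=2.8,fy=2.8)]))
E
```

```text
time: 3.8
ee_pos: [0.5, 0.0015, 0.1423]
orientation: [-180.0, 0.1, -176.7]
wrist_force: [-1.6, -1.1, 6.3]
gripper_width: 0.357
grasp_force: 58.8
```

View pics/d2.png

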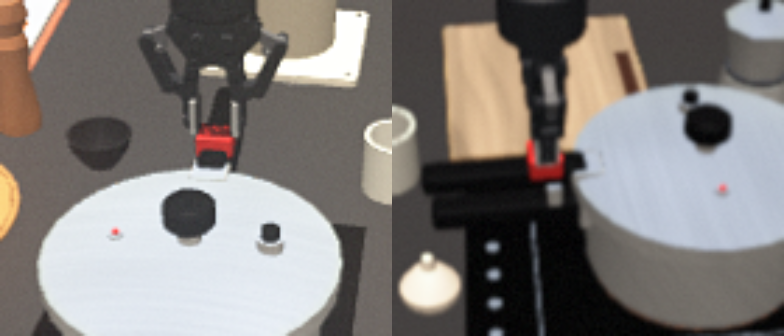

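The slide is pinched between the pads, red block at (215,143) in the left crop. Next is drawing it back along tool +x.

```bash
python3 -m jog '{"hand":[-1,-1,-1,-1,-1,-1,-1,-1],"xyz":[[0.005,0,0],[0.005,0,0],[0.005,0,0],[0.005,0,0],[0.005,0,0],[0,0,0],[0,0,0],[0,0,0]],"twist":[[0,0,0],[0,0,0],[0,0,0],[0,0,0],[0,0,0],[0,0,0],[0,0,0],[0,0,0]]}'
```

```text
time: 4.7
ee_pos: [0.4818, 0.0004, 0.1423]
orientation: [-180.0, 0.2, -176.7]
wrist_force: [0.8, -1.2, 7.3]
gripper_width: 0.356
grasp_force: 60.2
```

```bash
python3 -m jog '{"hand":[1,1,1,1,1,1,1,1,1],"xyz":[[0,0,0],[0,0,0],[0,0,0],[0,0,0],[0,0,-0.03],[0,0,-0.066],[0,0,-0.066],[0,0,-0.066],[0,0,0]],"twist":[[0,0,0],[0,0,0],[0,0,0],[0,0,0],[0,0,0],[0,0,0],[0,0,0],[0,0,0],[0,0,0]]}'
python3 - <<'E'
from h import *
w,s,d=cam('wrist'),cam('scene'),cam('side')
r=[blobs(w,(-8,150,70),(8,255,255),30)[0],blobs(s,(-8,150,90),(8,255,255),8,(225,165,270,203))[0],blobs(d,(-8,150,90),(8,255,255),8,(215,180,265,210))[0]]
R=tri([(c,b[1]) for c,b in zip((w,s,d),r)]);print('red',R,r[0][1])
p=proj(w,[[.651,.011,.17]])[0];print(p)
x,y=int(p[0]),int(p[1])
kb=[blobs(w,(0,0,0),(180,255,60),100,(x-45,max(0,y-40),x+45,min(384,y+40)))[0],blobs(s,(0,0,0),(180,255,60),8,(222,204,252,228))[0],blobs(d,(0,0,0),(180,255,60),8,(290,170,318,195))[0]]
print([b[:3] for b in kb]);K=tri([(c,b[1]) for c,b in zip((w,s,d),kb)]);print(K,plane(w,kb[0][1],.17),plane(w,r[0][1],.152))
hb=max(blobs(w,(0,0,0),(180,255,60),50,(200,0,310,384)),key=lambda b:b[2][3])
cv2.imwrite('pics/w3.png',w['frame'])
dd=(K[0]-R[0]);print(np.linalg.norm(dd[:2]),np.degrees(np.arctan2(dd[1],dd[0])))
E
```

```text
time: 5.6
ee_pos: [0.4841, 0.0005, 0.3186]
orientation: [-179.9, 0.7, -176.7]
wrist_force: [0.9, -0.2, -0.7]
gripper_width: 1.002
grasp_force: 0.0
red (array([0.48304929, 0.00122124, 0.14246734]), np.float64(0.0008758429379938041)) [255.2 169.6]
[255.49086904 333.25952219]
[(1433, array([255.2, 330.4]), array([235, 309,  41,  43], dtype=int32)), (131, array([237.2, 215.7]), array([229, 208,  18,  16], dtype=int32)), (187, array([302.1, 184.3]), array([295, 178,  16,  14], dtype=int32))]
(array([0.65049751, 0.01095193, 0.16643342]), np.float64(0.0004438211328978119)) [[0.64739684 0.01047976 0.17      ]] [[0.48026806 0.00051127 0.152     ]]
0.16773071522301558 3.325812683050662
```

View pics/w3.png

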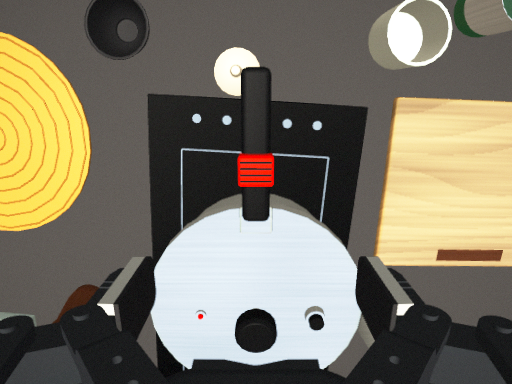

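The slide now sits at (255,170), 168 mm from the knob axis, so it is drawn fully back. Now move over the knob.

```bash
python3 -m jog '{"hand":[1,1,1,1,1,1,1,1,1,1,1,1,1,1,1,1,1],"xyz":[[-0.0554,0,0],[-0.0554,0,0],[-0.0554,0,0],[-0.0554,0.001,0],[0,0,0],[0,0,0],[0,0,0],[0,0,0],[0,0,0],[0,0,0],[0,0,0],[0,0,0],[0,0,0],[0,0,0],[0,0,0],[0,0,0],[0,0,0]],"twist":[[0,0,0],[0,0,0],[0,0,0],[0,0,0],[0,0,0.182],[0,0,0.182],[0,0,0.182],[0,0,0.182],[0,0,0.182],[0,0,0.182],[0,0,0.182],[0,0,0.182],[0,0,0.182],[0,0,0.182],[0,0,0.182],[0,0,0],[0,0,0]]}'
```

```text
time: 7.45
ee_pos: [0.6456, 0.011, 0.3099]
orientation: [-179.8, -0.0, 93.5]
wrist_force: [0.4, -0.2, -0.2]
gripper_width: 1.003
grasp_force: 0.0
```

```bash
python3 -m jog '{"hand":[1,1,1,1,1,-1,-1,-1,-1,-1,-1],"xyz":[[0,0.006,0.05],[0,0,0.05],[0,0,0.05],[0,0,0.03],[0,0,0.017],[0,0,0],[0,0,0],[0,0,0],[0,0,0],[0,0,0],[0,0,0]],"twist":[[0,0,0],[0,0,0],[0,0,0],[0,0,0],[0,0,0],[0,0,0],[0,0,0],[0,0,0],[0,0,0],[0,0,0],[0,0,0]]}'
```

```text
time: 8.55
ee_pos: [0.6537, 0.0113, 0.1692]
orientation: [179.6, 0.0, 93.3]
wrist_force: [-1.1, -0.2, 15.7]
gripper_width: 0.004
grasp_force: 7.4
```

Run:
```python
from h import *
s,d=cam('scene'),cam('side')
cv2.imwrite('pics/d4.png',np.hstack([cv2.resize(s['frame'][140:260,170:310],None,fx=2.8,fy=2.8),cv2.resize(d['frame'][120:240,230:370],None,fx=2.8,fy=2.8)]))
print(observe()['ee_pos'],observe()['wrist_force'],observe()['gripper_width'],manip.tip_extent)
```

```text
[0.65366929 0.011209   0.16915861] [-2.1728385  -1.13438721 17.36361609] -0.003125132367984286 0.014
```

View pics/d4.png

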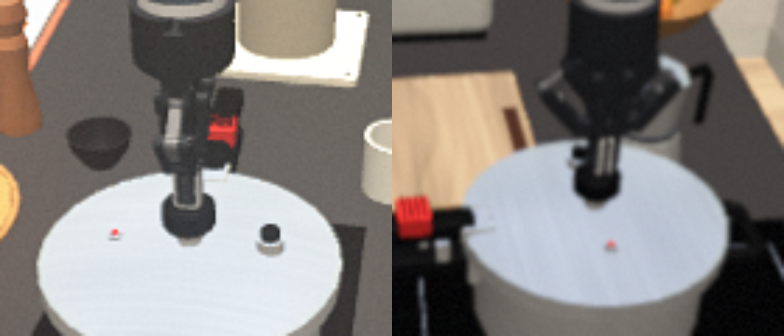

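The crops show the fingers shut, standing on top of the knob at left (190,203) and right (600,172). I'll check the real fingertip height.

```bash
python3 -m jog '{"hand":[-1,-1,-1],"xyz":[[0,0,-0.04],[0,0,-0.02],[0,0,0]],"twist":[[0,0,0],[0,0,0],[0,0,0]]}'
python3 - <<'E'
from h import *
s,d=cam('scene'),cam('side')
T=observe()['ee_pos']
for n,c in(('s',s),('d',d)):
    for dz in (-.014,0,.02): print(n,dz,proj(c,T+[0,0,dz])[0].round(1))
a,b=proj(s,T)[0].astype(int),proj(d,T)[0].astype(int)
cv2.imwrite('pics/d5.png',np.hstack([cv2.resize(c['frame'][p[1]-40:p[1]+40,p[0]-35:p[0]+35],None,fx=5,fy=5) for c,p in((s,a),(d,b))]));print(a,b)
E
```

```text
time: 8.95
ee_pos: [0.653, 0.0113, 0.2128]
orientation: [179.6, 0.0, 93.3]
wrist_force: [-0.4, -0.0, 0.0]
gripper_width: 0.0
grasp_force: 0.0
s -0.014 [236.9 205. ]
s 0 [236.7 199.6]
s 0.02 [236.5 191.8]
d -0.014 [303.1 175. ]
d 0 [303.6 170.4]
d 0.02 [304.2 163.6]
[236 199] [303 170]
```

View pics/d5.png

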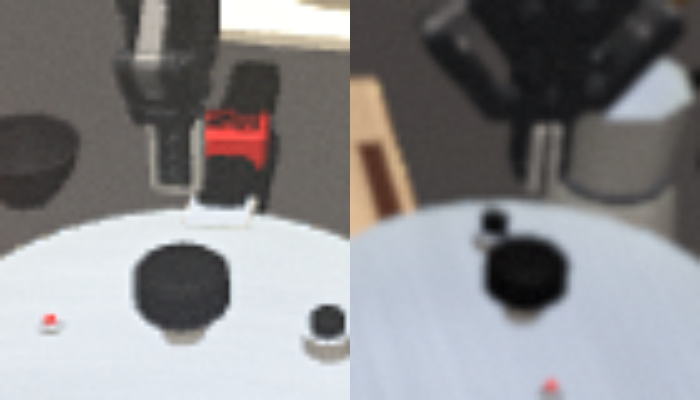

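The shut tips sit about 5–9 mm above the reported TCP, not 14 mm below it. The first grasp was therefore too high, and I'll go about 25 mm lower.

```bash
python3 -m jog '{"hand":[1,1,1,1,1,1,1,1,1,-1,-1,-1,-1,-1,-1,-1],"xyz":[[0,-0.0035,0],[0,0,0],[0,0,0],[0,0,0],[0,0,0.04],[0,0,0.03],[0,0,0.02],[0,0,0.01],[0,0,0],[0,0,0],[0,0,0],[0,0,0],[0,0,0],[0,0,0],[0,0,0],[0,0,0]],"twist":[[0,0,0],[0,0,0],[0,0,0],[0,0,0],[0,0,0],[0,0,0],[0,0,0],[0,0,0],[0,0,0],[0,0,0],[0,0,0],[0,0,0],[0,0,0],[0,0,0],[0,0,0],[0,0,0]]}'
```

```text
time: 10.65
ee_pos: [0.6496, 0.0111, 0.1359]
orientation: [179.8, 0.0, 93.3]
wrist_force: [0.0, -0.1, 6.2]
gripper_width: 0.491
grasp_force: 60.6
```

```bash
python3 -m jog '{"hand":[-1,-1,-1,-1,-1,-1,-1,-1,-1,-1],"xyz":[[0,0,0],[0,0,0],[0,0,0],[0,0,0],[0,0,0],[0,0,0],[0,0,0],[0,0,0],[0,0,0],[0,0,0]],"twist":[[0,0,-0.111],[0,0,-0.111],[0,0,-0.111],[0,0,-0.111],[0,0,-0.111],[0,0,-0.111],[0,0,-0.111],[0,0,-0.111],[0,0,0],[0,0,0]]}'
python3 - <<'E'
from h import *
s,d=cam('scene'),cam('side')
r=[blobs(s,(-8,150,90),(8,255,255),8,(150,150,270,205))[0],blobs(d,(-8,150,90),(8,255,255),8,(215,180,290,270))[0]]
R=tri([(c,b[1]) for c,b in zip((s,d),r)]);dd=np.array([.6505,.011])-R[0][:2];print(R,np.linalg.norm(dd),np.degrees(np.arctan2(dd[1],dd[0])))
E
```

```text
time: 11.65
ee_pos: [0.6495, 0.0112, 0.1359]
orientation: [179.9, 0.1, 133.3]
wrist_force: [-0.4, 1.1, 5.5]
gripper_width: 0.493
grasp_force: 60.6
(array([ 0.53112909, -0.10492577,  0.14507792]), np.float64(0.0005466746379727957)) 0.16639771422816702 44.16115228139972
```

```bash
python3 -m jog '{"hand":[-1,-1,-1,-1,-1,-1,-1,-1,-1,-1,-1],"xyz":[[0,0,-0.01],[0,0,-0.03],[0,0,-0.05],[0,0,-0.06],[0,0,-0.04],[0,0,-0.02],[0,0,0],[0,0,0],[0,0,0],[0,0,0],[0,0,0]],"twist":[[0,0,0],[0,0,0],[0,0,0],[0,0,0],[0,0,0],[0,0,0],[0,0,0.122],[0,0,0.122],[0,0,0.122],[0,0,0.122],[0,0,0]]}'
```

```text
time: 12.85
ee_pos: [0.6469, 0.0111, 0.2896]
orientation: [-179.8, -0.1, 111.2]
wrist_force: [0.3, 1.0, -7.1]
gripper_width: 0.493
grasp_force: 62.8
```

```bash
python3 -m jog '{"hand":[-1,-1,-1,-1,-1,-1,-1,-1,-1,-1,-1,-1,-1,-1,-1],"xyz":[[-0.016,-0.0157,0],[-0.0322,-0.0315,0],[-0.0322,-0.0315,0],[-0.0322,-0.0315,0],[-0.0322,-0.0315,0],[-0.0322,-0.0315,0],[-0.0322,-0.0315,0],[-0.0322,-0.0315,0],[-0.0322,-0.0315,0],[-0.0322,-0.0315,0],[-0.0322,-0.0315,0],[-0.0322,-0.0315,0],[-0.016,-0.0157,0],[0,0,0],[0,0,0]],"twist":[[0,0,0],[0,0,0],[0,0,0],[0,0,0],[0,0,0],[0,0,0],[0,0,0],[0,0,0],[0,0,0],[0,0,0],[0,0,0],[0,0,0],[0,0,0],[0,0,0],[0,0,0]]}'
python3 - <<'E'
from h import *
s,d=cam('scene'),cam('side')
cv2.imwrite('pics/d6.png',np.hstack([s['frame'][100:380,0:390],d['frame'][100:384,110:512][:280]]))
E
```

```text
time: 14.35
ee_pos: [0.4885, -0.3613, 0.2911]
orientation: [-180.0, -0.1, 111.3]
wrist_force: [1.5, 0.3, -7.5]
gripper_width: 0.49
grasp_force: 62.9
```

View pics/d6.png

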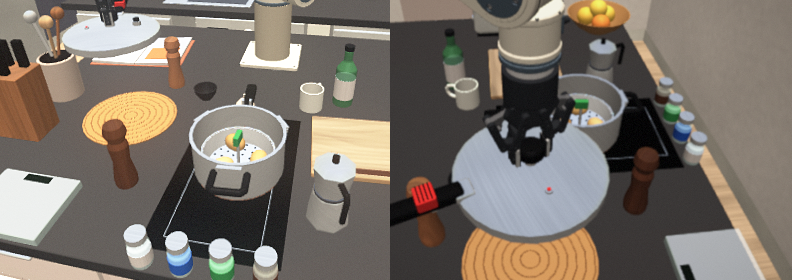

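The scene view shows the lid held above and in front of the mat, with the green grip visible in the pot at about (238,140). The side view shows the lid over the mat, nearly level. Lower it gently.

```bash
python3 -m jog '{"hand":[-1,-1,-1,-1,-1,-1,-1,-1,-1,-1,-1,-1,-1],"xyz":[[0,0,0.03],[0,0,0.044],[0,0,0.044],[0,0,0.044],[0,0,0.044],[0,0,0.044],[0,0,0.03],[0,0,0.02],[0,0,0.01],[0,0,0.008],[0,0,0.008],[0,0,0],[0,0,0]],"twist":[[0,0,0],[0,0,0],[0,0,0],[0,0,0],[0,0,0],[0,0,0],[0,0,0],[0,0,0],[0,0,0],[0,0,0],[0,0,0],[0,0,0],[0,0,0]]}'
```

```text
time: 15.75
ee_pos: [0.4895, -0.3619, 0.0478]
orientation: [180.0, 0.1, 111.3]
wrist_force: [-0.2, 0.6, -7.1]
gripper_width: 0.494
grasp_force: 62.9
```

```bash
python3 -m jog '{"hand":[-1,-1,-1,-1,-1,-1,-1],"xyz":[[0,0,0.004],[0,0,0.004],[0,0,0.004],[0,0,0.003],[0,0,0.002],[0,0,0],[0,0,0]],"twist":[[0,0,0],[0,0,0],[0,0,0],[0,0,0],[0,0,0],[0,0,0],[0,0,0]]}'
```

```text
time: 16.45
ee_pos: [0.489, -0.3616, 0.0358]
orientation: [-180.0, -0.0, 111.3]
wrist_force: [-5.2, 3.7, 7.6]
gripper_width: 0.487
grasp_force: 64.2
```

```bash
python3 -m jog '{"hand":[0,1,1,1,1,1,1,1,1,1,1,1,1,1],"xyz":[[0,0,0],[0,0,0],[0,0,0],[0,0,0],[0,0,0],[0,0,-0.01],[0,0,-0.03],[0,0,-0.05],[0,0,-0.06],[0,0,-0.06],[0,0,-0.06],[0,0,-0.06],[0,0,-0.04],[0,0,0]],"twist":[[0,0,0],[0,0,0],[0,0,0],[0,0,0],[0,0,0],[0,0,0],[0,0,0],[0,0,0],[0,0,0],[0,0,0],[0,0,0],[0,0,0],[0,0,0],[0,0,0]]}'
python3 - <<'E'
from h import *
w,s,d=cam('wrist'),cam('scene'),cam('side')
cv2.imwrite('pics/d7.png',np.hstack([s['frame'][100:380,0:300],cv2.resize(w['frame'],(480,360))[:280]]))
for c in(s,d):
    for b in blobs(c,(50,150,50),(75,255,255),10,(225,130,300,260) if c is s else (260,150,360,240)): print(b[:3])
for b in blobs(s,(-8,150,90),(8,255,255),4,(60,130,240,260)):print('red s',b[:3])
for b in blobs(d,(-8,150,90),(8,255,255),4,(100,220,400,384)):print('red d',b[:3])
E
```

```text
time: 17.85
ee_pos: [0.4911, -0.3631, 0.3181]
orientation: [179.7, 0.5, 111.3]
wrist_force: [0.3, 0.7, -0.5]
gripper_width: 0.997
grasp_force: 0.0
(50, array([302.8, 203.8]), array([299, 201,   8,   7], dtype=int32))
red s (43, array([132.7, 177.9]), array([128, 174,  11,   7], dtype=int32))
red d (202, array([168.8, 378. ]), array([159, 371,  21,  13], dtype=int32))
```

View pics/d7.png

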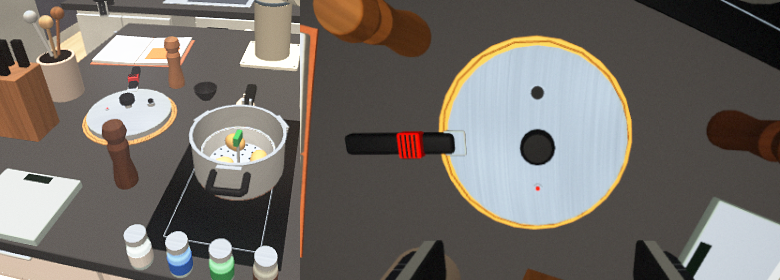

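The lid lies concentric on the mat, with an even mat ring around it in the wrist view. In the scene view the basket's green grip is at about (237,237). Go over the pot and look.

```bash
python3 -m jog '{"hand":[1,1,1,1,1,1,1,1,1,1,1,1,1],"xyz":[[0.0353,0.0344,0],[0.0353,0.0344,0],[0.0353,0.0344,0],[0.0353,0.0344,0],[0.0353,0.0344,0],[0.0353,0.0344,0],[0.0353,0.0344,0],[0.0353,0.0344,0],[0.0353,0.0344,0],[0.0353,0.0344,0],[0.0353,0.0344,0],[0,0,0],[0,0,0]],"twist":[[0,0,0],[0,0,0],[0,0,0],[0,0,0],[0,0,0],[0,0,0],[0,0,0],[0,0,0],[0,0,0],[0,0,0],[0,0,0],[0,0,0],[0,0,0]]}'
python3 - <<'E'
from h import *
w,s,d=cam('wrist'),cam('scene'),cam('side')
cv2.imwrite('pics/w8.png',w['frame'])
P=[]
for n,c,r in(('w',w,(130,60,400,300)),('s',s,(225,220,255,260)),('d',d,(270,160,340,220))):
    bs=blobs(c,(40,90,30),(85,255,255),10,r)
    for b in bs: print(n,b[:3])
    P.append((c,bs[0][1]))
    if c is w:
        ct=max(cv2.findContours(bs[0][3].astype(np.uint8),0,cv2.CHAIN_APPROX_NONE)[0],key=len)
        print('top rect',cv2.minAreaRect(plane(w,ct,.116)[:,:2].astype(np.float32)))
print(tri(P),tri(P[:2]))
E
```

```text
time: 19.3
ee_pos: [0.6472, 0.0133, 0.3097]
orientation: [-179.8, -0.1, 111.4]
wrist_force: [0.0, -0.4, -0.1]
gripper_width: 0.998
grasp_force: 0.0
w (540, array([257.6, 172.2]), array([241, 159,  34,  27], dtype=int32))
top rect ((0.6498377323150635, 0.011447296477854252), (0.016851451247930527, 0.036003049463033676), 84.59969329833984)
s (113, array([237.1, 237.7]), array([233, 230,   9,  17], dtype=int32))
d (120, array([301. , 203.4]), array([295, 199,  13,  10], dtype=int32))
(array([0.65157006, 0.00952413, 0.10464195]), np.float64(0.001185554901516307)) (array([0.65055061, 0.00895928, 0.10275453]), np.float64(3.605991197282745e-05))
```

View pics/w8.png

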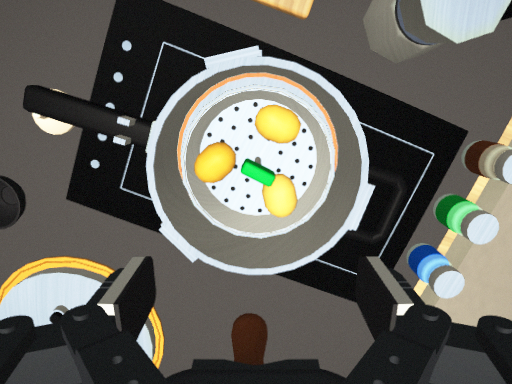

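The wrist view shows the green grip at (258,172) with its long axis roughly along world x (yaw about −6°), and three potatoes around it, clear of the fingers at grip height. Rotate to pinch across it.

```bash
python3 -m jog '{"hand":[1,1,1,1,1,1,1,1,1,1,1,1],"xyz":[[0,0,0],[0,0,0],[0,0,0],[0,0,0],[0,0,0],[0,0,0],[0,0,0],[0,0,0],[-0.0044,-0.0036,0.04],[0,0,0.06],[0,0,0],[0,0,0]],"twist":[[0,0,-0.174],[0,0,-0.174],[0,0,-0.174],[0,0,-0.174],[0,0,-0.174],[0,0,-0.174],[0,0,-0.174],[0,0,-0.174],[0,0,0],[0,0,0],[0,0,0],[0,0,0]]}'
python3 - <<'E'
from h import *
w=cam('wrist')
b=blobs(w,(40,90,30),(85,255,255),10,(180,60,400,300))[0]; print(b[:3])
ct=max(cv2.findContours(b[3].astype(np.uint8),0,cv2.CHAIN_APPROX_NONE)[0],key=len)
print('top rect',cv2.minAreaRect(plane(w,ct,.116)[:,:2].astype(np.float32)))
E
```

```text
time: 20.65
ee_pos: [0.6505, 0.0087, 0.2369]
orientation: [-180.0, -0.1, 173.8]
wrist_force: [0.4, 0.6, 0.9]
gripper_width: 0.997
grasp_force: 0.0
(764, array([256., 185.]), array([248, 162,  17,  47], dtype=int32))
top rect ((0.6481130719184875, 0.009955182671546936), (0.013328749686479568, 0.0388932041823864), 83.89012908935547)
```

```bash
python3 -m jog '{"hand":[1,1,1,1,1,1,-1,-1,-1,-1,-1,-1,-1,-1,-1],"xyz":[[0,0.0013,0.06],[0,0,0.06],[0,0,0.05],[0,0,0.025],[0,0,0.014],[0,0,0],[0,0,0],[0,0,0],[0,0,0],[0,0,0],[0,0,0],[0,0,0],[0,0,0],[0,0,0],[0,0,0]],"twist":[[0,0,0],[0,0,0],[0,0,0],[0,0,0],[0,0,0],[0,0,0],[0,0,0],[0,0,0],[0,0,0],[0,0,0],[0,0,0],[0,0,0],[0,0,0],[0,0,0],[0,0,0]]}'
```

```text
time: 22.2
ee_pos: [0.6515, 0.0106, 0.0809]
orientation: [180.0, 0.0, 173.9]
wrist_force: [-0.6, -0.3, 6.3]
gripper_width: 0.154
grasp_force: 59.3
```

```bash
python3 -m jog '{"hand":[-1,-1,-1,-1,-1,-1,-1,-1,-1,-1,-1],"xyz":[[0,0,-0.01],[0,0,-0.02],[0,0,-0.03],[0,0,-0.04],[0,0,-0.05],[0,0,-0.05],[0,0,-0.04],[0,0,-0.02],[0,0,-0.01],[0,0,0],[0,0,0]],"twist":[[0,0,0],[0,0,0],[0,0,0],[0,0,0],[0,0,0],[0,0,0],[0,0,0],[0,0,0],[0,0,0],[0,0,0],[0,0,0]]}'
python3 - <<'E'
from h import *
s,d=cam('scene'),cam('side')
cv2.imwrite('pics/d9.png',np.hstack([s['frame'][50:350,120:420],d['frame'][20:320,180:480]]))
E
```

```text
time: 23.3
ee_pos: [0.6501, 0.0106, 0.2808]
orientation: [-180.0, -0.2, 173.9]
wrist_force: [0.1, 0.4, -5.0]
gripper_width: 0.152
grasp_force: 58.6
```

View pics/d9.png

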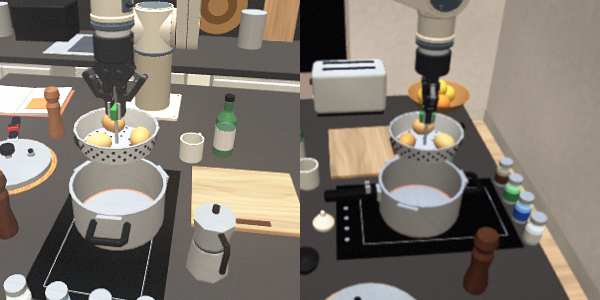

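The basket hangs level above the pot with all three potatoes in it. Carry it to the board.

```bash
python3 -m jog '{"hand":[-1,-1,-1,-1,-1,-1,-1,-1,-1,-1,-1,-1,-1,-1,-1,-1],"xyz":[[0.0069,0.0127,0],[0.0138,0.0254,0],[0.0173,0.0317,0],[0.0173,0.0317,0],[0.0173,0.0317,0],[0.0173,0.0317,0],[0.0173,0.0317,0],[0.0173,0.0317,0],[0.0173,0.0317,0],[0.0173,0.0317,0],[0.0173,0.0317,0],[0.0173,0.0317,0],[0.0138,0.0254,0],[0.0069,0.0127,0],[0,0,0],[0,0,0]],"twist":[[0,0,0],[0,0,0],[0,0,0],[0,0,0],[0,0,0],[0,0,0],[0,0,0],[0,0,0],[0,0,0],[0,0,0],[0,0,0],[0,0,0],[0,0,0],[0,0,0],[0,0,0],[0,0,0]]}'
```

```text
time: 25.0
ee_pos: [0.5225, 0.3206, 0.2823]
orientation: [-180.0, -0.0, 173.9]
wrist_force: [0.5, -0.1, -4.9]
gripper_width: 0.155
grasp_force: 58.8
```

```bash
python3 -m jog '{"hand":[-1,-1,-1,-1,-1,-1,-1,-1,-1,-1,-1,-1,-1,-1],"xyz":[[0,0,0.02],[0,0,0.035],[0,0,0.04],[0,0,0.04],[0,0,0.035],[0,0,0.03],[0,0,0.02],[0,0,0.012],[0,0,0.008],[0,0,0.005],[0,0,0.004],[0,0,0.004],[0,0,0],[0,0,0]],"twist":[[0,0,0],[0,0,0],[0,0,0],[0,0,0],[0,0,0],[0,0,0],[0,0,0],[0,0,0],[0,0,0],[0,0,0],[0,0,0],[0,0,0],[0,0,0],[0,0,0]]}'
```

```text
time: 26.4
ee_pos: [0.5227, 0.3211, 0.0932]
orientation: [180.0, 0.0, 173.9]
wrist_force: [0.0, -0.2, -5.4]
gripper_width: 0.151
grasp_force: 58.8
```

```bash
python3 -m jog '{"hand":[-1,-1,-1,-1,-1,-1],"xyz":[[0,0,0.003],[0,0,0.003],[0,0,0.002],[0,0,0.0013],[0,0,0],[0,0,0]],"twist":[[0,0,0],[0,0,0],[0,0,0],[0,0,0],[0,0,0],[0,0,0]]}'
```

```text
time: 27.0
ee_pos: [0.5225, 0.321, 0.0869]
orientation: [-180.0, -0.0, 173.9]
wrist_force: [-2.4, -2.2, 5.2]
gripper_width: 0.148
grasp_force: 60.2
```

```bash
python3 -m jog '{"hand":[0,0.5,1,1,1,1,1,1,1,1,1,1,1],"xyz":[[0,0,0],[0,0,0],[0,0,0],[0,0,0],[0,0,0],[0,0,-0.01],[0,0,-0.03],[0,0,-0.05],[0,0,-0.06],[0,0,-0.06],[0,0,-0.06],[0,0,-0.03],[0,0,0]],"twist":[[0,0,0],[0,0,0],[0,0,0],[0,0,0],[0,0,0],[0,0,0],[0,0,0],[0,0,0],[0,0,0],[0,0,0],[0,0,0],[0,0,0],[0,0,0]]}'
python3 - <<'E'
from h import *
w,s=cam('wrist'),cam('scene')
cv2.imwrite('pics/d10.png',np.hstack([cv2.resize(w['frame'],(400,300)),cv2.resize(s['frame'],(400,300))]))
E
```

```text
time: 28.3
ee_pos: [0.5243, 0.322, 0.3162]
orientation: [179.7, 0.4, 173.9]
wrist_force: [0.4, 0.3, -0.1]
gripper_width: 0.998
grasp_force: 0.0
```

View pics/d10.png

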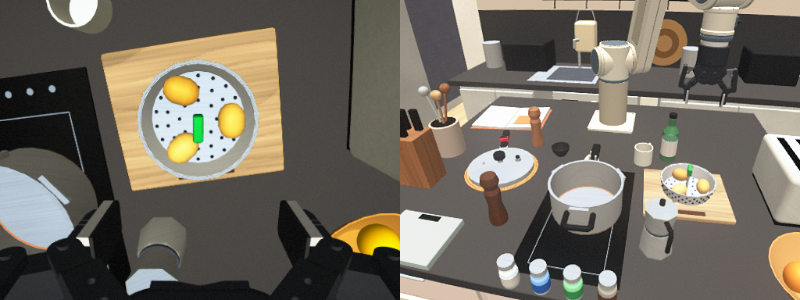

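The basket stands in the middle of the board with all three potatoes in it (wrist view, about (198,120)). The lid is on the mat and nothing else has moved.

```bash
python3 -c "
from bench import manip
print(manip.finish_job())"
```

```text
the job is handed in; nothing more can be done
None
```

I drew the slide fully back, turned the lid clear of the lugs and laid it in the middle of the placemat, then stood the basket with all three potatoes mid-board, and handed the job in at about 28 s; the judge returned no verdict.

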